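# Shut the vacuum valve under the sliding cover

## Robot

A 6-joint arm with a two-finger parallel gripper is mounted at the origin on the work surface. World frame = base frame: x ahead of the robot, y to its left, z up, the work surface at z = 0. Lengths are in m, angles in degrees, forces in N, time in s.
With the tool pointing down it reaches from about 0.4 to 0.825 m from the base axis. Payload 7 kg.
Tool frame: the origin (TCP) lies midway between the tips of the shut fingers; the grasp point (between the pads) lies 19 mm behind it (hold_point_z is the distance from the TCP to the grasp point, in m); z points along the fingers, y is the line along which they close (so a half turn about z gives the same grasp; the last joint's range is limited). The gripper opens to 88 mm and grips with 3 to 60 N. Pads are 19 mm wide; open, the fingers measure 130 mm over their backs; the gripper's body (78 mm by 193 mm) begins 47 mm behind the grasp point.
Start: joints at [79.933, 20.546, 0.682, 0, -70.136, -16.507], TCP at [0.302, 0.604, 0.227] pointing down, gripper open.
Joint ranges: [-176.03, 176.03], [-82.01, 121.73], [-58.28, 71.71], [-173.87, 95.51], [-174.79, -0.11], [-173.66, 173.66]. Speed limits (degrees/s): [136.94, 136.94, 172.46, 180, 180, 180].

## Interface

Orientations are given as [roll, pitch, yaw] about the fixed x, y, z axes, in that order (R = Rz(yaw) Ry(pitch) Rx(roll)).
In Python, from plant import get_state, capture, close_job, hold_point_z gives the robot as it stands.
- The arm moves only by the shell command python3 -m inch 'ROWS' [FORCE]. ROWS is text: rows parted by semicolons, each of 5 numbers parted by spaces: the shift along the tool's x, y, z normalised to -1 to 1, where 1 is 0.15 m, then the turn about the tool's z normalised to -1 to 1, where 1 is 360 degrees, then the opening, from 0 (shut) to 1 (fully open). In form: tx ty tz spin grip; .... A call has exactly 8 rows; each row shifts and turns the commanded pose from where the row before left it, along the tool's axes as they then stand; what a row does not reach is not made up. A row lasts 1/8 s, in which the tool goes at most 62.5 mm and 10.7 degrees, less where a joint would pass 70% of its speed; a pose out of reach is approached as far as the arm can. A call with a number of a shift or a turn outside -1 to 1 is refused whole. A call with a gripper value outside its range is refused whole. The fingers move at their own pace and stop on an object; FORCE is the grip in N (left out, the last holds). Time passes only in rows, so rows that do not move let the fingers close, or fill a call up. It gives the time, the measured TCP pose, the force, the opening and the grip force at its end, in the units of the state.
- get_state(): the state, without advancing time (a new reading comes with each control period).
- capture(name): name is "scene" or "side" or "wrist"; returns a dict with "color" (420x560x3 uint8, blue, green, red), "mtx" (3x3 intrinsics, pixels), "R" (3x3) and "t" (3): a world point X has camera coordinates R X + t. Camera axes: x right, y down, z forward; pixel columns grow to the right and rows downward; lengths in m; the calibration is good to about 2 mm. The wrist camera is an equidistant fisheye: a pixel r from the principal point sees the ray r / f radians off the axis. A picture is of the moment at which its call begins. There is no depth.
- close_job(): hands the job in; it is judged then, once.
The state is a dict: "time_s": time; "joints": joint angles; "qd": joint speeds; "joint_torque": joint torques, N m; "tcp_pos": TCP position; "eef_rot": TCP orientation; "contact_force": force on the tool from outside, world axes, zero at the start; "moment": the same for the moment, N m; "gripper_width": finger opening in m; "gripper_force": force on a finger pad.
Only numpy, scipy, OpenCV 4.12 (cv2) and the standard library are available. Lean on these libraries where they do the work, as an engineer would, in place of code of your own. Each camera call takes 0.05 s, during which the arm holds its last target. There are 200 camera calls.

## Task

On the inspection bench, slide the loose cover plate of the low black valve box aside along its rails, all the way to the end stop over the solid half of the box, so that the well with the two valve levers is uncovered. Then push the lever that ends in a round disc (not the plain straight one) clockwise until it is fully shut. Only push: do not lift the cover, leave the plain lever as it is and do not disturb the bottle, jar and screwdriver beside the box.

Things in the scene. Friction and masses are not known exactly. Their poses are not given: they have to be found in the camera images.
- box: Low black box fixed to the bench, 210 (x) by 490 (y) by 70 mm high. Origin: centre of its underside, z up. Its +y half is an open well (inside x -80..80, y 0..220, floor 6 mm above the bench), its -y half a solid deck level with the rim at 70 mm. On the rim: guide rails 6 mm high along the long edges (inner faces x = -92.5, 92.5) and end stops 6 mm high (inner faces y = -239, 239).
- cover: Loose aluminium plate, 180 (x) by 234 (y) by 5 mm, 0.25 to 0.5 kg, lying on the rim between the rails (2.5 mm play each side). Origin: centre of its underside. It starts over the well (box y of its origin 92 to 120 mm) and slides along the box's y against plain friction (up to about 6 N); pushed to -y it goes over the deck and meets the end stop with its origin at box y = -122 mm.
- cover_bar (a point): Centre of the top of the upright bar across the middle of the cover: 90 mm along x, 12 mm thick along y, its top 33 mm above the cover's underside and 28 mm above the plate's top face.
- disc_pivot (a point): The marked valve: point on its vertical spindle at mid-height of its lever, 50 mm above the bench, at box x = 30 mm and box y = 55 or 145 mm (the two valves swap places). A brass pipe along the box's x runs under the lever, its top 30 mm above the bench.
- disc_lever (a joint): Angle of the marked valve's lever, rad. 0 = open: the lever points along the box's -x from its spindle. It turns level, clockwise from above, to 1.571 = fully shut at its stop, pointing along the box's +y. Starts between 0 and 0.4; has friction (0.08 N m) and stays where it is left.
- disc_end (a point): Centre of the flat round disc (26 mm diameter) that ends the marked steel lever, 52 mm from the spindle axis. The lever's straight bar is 12 mm wide; bar and disc are 10 mm thick, from 45 to 55 mm above the bench, 15 mm below the rim.
- plain_pivot (a point): The other valve: the same point on its spindle, at box x = 30 mm and the other of the two y places.
- plain_lever (a joint): Angle of the other valve's lever, same sense and travel; starts between 0 and 0.15. To be left alone.
- plain_end (a point): Point on the plain lever 52 mm from its spindle axis. A straight square-ended steel bar 65 mm long, 12 mm wide, 10 mm thick, no disc.
- bottle: Bystander: white plastic bottle, 60 mm diameter, 150 mm tall, loose, standing behind the box. Origin: centre of its underside.
- jar: Bystander: amber jar, 56 mm diameter, 70 mm tall, loose, standing behind the box. Origin: centre of its underside.
- screwdriver: Bystander: screwdriver 160 mm long, lying loose in front of the box. Origin: under its middle; x along its shaft.

How it is judged (in metres and radians):
On the way, in this order (a step that is already met when the one before it is completed fails the run):
1. the cover is slid aside, the well is uncovered (y of cover in the frame of box below -0.1 m), for 0.2 s.
2. the lever with the disc is pushed fully shut (value of joint disc_lever above 1.45 rad), for 0.2 s.
At the end, for the whole second after the job is handed in: The cover lies flat on the box (within 0.03 rad) and at rest, its centre beyond -100 mm in the box's y (within 22 mm of the end stop); the disc-ended lever is at 1.45 rad or more (within 7 degrees of its stop); the end of the plain lever is within 12 mm of where it was (y of cover in the frame of box below -0.1 m and value of joint disc_lever above 1.45 rad and z of cover in the frame of box between 0.066 and 0.075 m and angle between cover's own z axis and vertical below 0.03 rad and linear speed of cover below 0.01 m/s and distance of plain_end from where it was at the start of the episode below 0.012 m); the robot touches nothing.
It fails at once if the cover was lifted or tipped up (over 12 mm or 0.12 rad) (z of cover in the frame of box above 0.082 m or angle between cover's own z axis and vertical above 0.12 rad).
It fails at once if the plain lever was moved (over 12 mm at its end) (distance of plain_end from where it was at the start of the episode above 0.012 m).
It fails at once if the bottle, jar or screwdriver was disturbed (moved over 30 mm) (distance of any of bottle, jar, screwdriver from where it was at the start of the episode above 0.03 m).
It also fails if it takes over 51 s, if anything falls off the work surface, if the arm or the gripper's body presses on something with over 40 N, if the wrist force passes 120 N, or if a joint passes its speed limit or range.

## Working session

There is one attempt and no reset: what is moved stays moved. The work goes in short steps, Python scripts to look and compute and a shell command to move; the robot and the scene stay as the last step left them, time stands still between calls to the robot, and variables do not carry over. Pictures are saved under pics/ and viewed, at most 10 in all, crops included, and the job is handed in when it is done.

```bash
ls; mkdir -p pics; python3 - <<'E'
from plant import *
import cv2
s=get_state();print(s, hold_point_z if not callable(hold_point_z) else hold_point_z())
for n in("scene","side"):
    c=capture(n);cv2.imwrite(f"pics/{n}0.png",c["color"]);print(n,c["mtx"].tolist(),c["R"].tolist(),c["t"].tolist())
E
```

```text
pics
{'time_s': 0.0, 'joints': array([ 7.99349143e+01,  2.05921924e+01,  6.34226748e-01, -2.15698775e-02,
       -7.01353643e+01, -1.65080898e+01]), 'qd': array([ 0.03584521,  0.00812015,  0.08056764, -0.02965641, -0.14057013,
        0.06138992]), 'joint_torque': array([-1.54633934e-03, -5.82724714e+01,  2.93052953e+01,  6.99731693e+00,
        6.71006273e-03, -1.73979934e-04]), 'tcp_pos': array([0.30173952, 0.60325867, 0.22561302]), 'eef_rot': array([ 1.79904755e+02, -7.08137644e-03, -2.65805156e+01]), 'contact_force': array([-0.35817769, -0.29864647,  0.86240619]), 'moment': array([-0.0093048 , -0.02110561, -0.03158675]), 'gripper_force': 0.0, 'gripper_width': 0.08760881074714458} 0.0188
scene [[444.1494383693168, 0.0, 280.0363102818575], [0.0, 444.1494383693168, 215.3408744931524], [0.0, 0.0, 1.0]] [[-0.9140825898300382, 0.4051029133773817, 0.01856471229962526], [0.19489411407403293, 0.47898717636830346, -0.8559132953600019], [-0.3556252286732594, -0.778757288535958, -0.5167860120816106]] [0.532850127969255, -0.015680745421852174, 0.9531547991688268]
side [[534.8118263717618, 0.0, 274.5791696200928], [0.0, 534.8118263717618, 206.4130489044077], [0.0, 0.0, 1.0]] [[0.8425852675290721, -0.5385087511324489, -0.007641459070910633], [-0.3318721053591631, -0.5079892011290443, -0.7948634330630336], [0.42415913597073296, 0.672276205506372, -0.6067402499278548]] [-0.4789693962582181, 0.23810410985269317, 0.7154322394367757]
```

View pics/scene0.png

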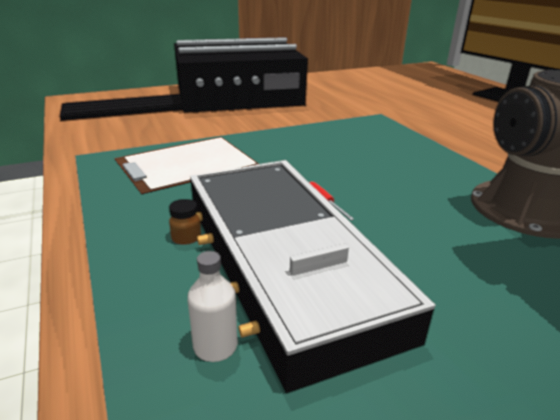

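View pics/side0.png

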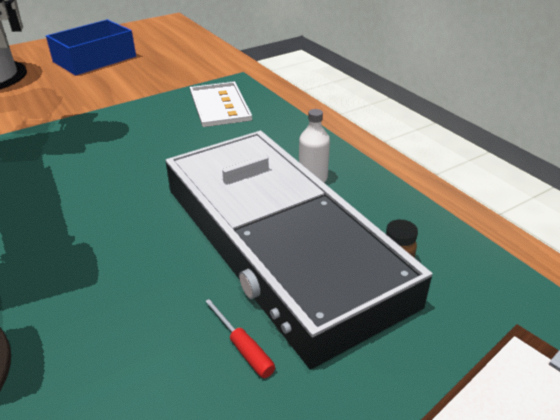

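The scene view has the box's outer rim corners near (192,178), (290,162), (433,305) and (288,345), with the bar top near (320,253). In the side view the rim corners are near (430,270), (313,332), (166,160) and (262,133), with the bar near (246,165). The bottle and jar are on the far (+x) side and the screwdriver is on the robot side.

```bash
cat > h.py <<'E'
import numpy as np,cv2
from plant import *
def ray(c,p):
    u=cv2.undistortPoints(np.array([[p]],float),c["mtx"],None)[0,0]
    d=c["R"].T@np.array([u[0],u[1],1]);return -c["R"].T@c["t"],d
def plane(c,p,z):
    o,d=ray(c,p);return o+d*(z-o[2])/d[2]
def tri(c1,p1,c2,p2):
    P=[c["mtx"]@np.c_[c["R"],c["t"]] for c in(c1,c2)]
    X=cv2.triangulatePoints(P[0],P[1],np.array(p1,float),np.array(p2,float))[:,0];return X[:3]/X[3]
E
python3 - <<'E'
from h import *
G={"scene":[(192,178),(290,162),(433,305),(288,345)],"side":[(430,270),(313,332),(166,160),(262,133)]}
C={};Q={}
for n in G:
    c=C[n]=capture(n);im=c["color"];hsv=cv2.cvtColor(im,cv2.COLOR_BGR2HSV)
    m=((hsv[...,2]>125)&(hsv[...,1]<50)).astype(np.uint8)
    roi=np.zeros_like(m);cv2.fillPoly(roi,[np.array(G[n])],1);roi=cv2.dilate(roi,np.ones((13,13)))
    m&=roi
    ct=max(cv2.findContours(m,cv2.RETR_EXTERNAL,cv2.CHAIN_APPROX_NONE)[0],key=lambda k:cv2.contourArea(cv2.convexHull(k)))
    h=cv2.convexHull(ct)
    g=np.array(G[n],float); pts=ct[:,0].astype(float); L=[]
    for i in range(4):
        a,b=g[i],g[(i+1)%4];d=(b-a)/np.linalg.norm(b-a);r=pts-a;t=r@d/np.linalg.norm(b-a);e=r@np.array([-d[1],d[0]])
        k=pts[(abs(e)<7)&(t>.1)&(t<.9)].astype(np.float32)
        vx,vy,x,y=cv2.fitLine(k,cv2.DIST_HUBER,0,.01,.01).ravel();L.append(np.cross([x,y,1],[x+vx,y+vy,1]))
    q=[np.cross(L[i-1],L[i]) for i in range(4)];Q[n]=[p[:2]/p[2] for p in q];print(n,np.round(Q[n],1).tolist())
    v=im.copy()
    for p in Q[n]:cv2.circle(v,tuple(int(round(x)) for x in p),3,(0,0,255),1)
    # dark-bar crop
    x,y=((260,215) if n=="scene" else (195,130)); cr=cv2.resize(v[y:y+90,x:x+120],None,fx=3,fy=3,interpolation=cv2.INTER_CUBIC)
    Q[n+"c"]=cr; Q[n+"v"]=v
X=np.array([tri(C["scene"],Q["scene"][i],C["side"],Q["side"][i]) for i in range(4)]);print(X.round(4))
for n in G:print(n,np.array([plane(C[n],p,.076) for p in Q[n]]).round(4).tolist())
print("sides",[np.linalg.norm(X[i]-X[i-1]).round(4) for i in range(4)])
out=np.vstack([np.hstack([Q["scenec"],Q["sidec"]])]);v=np.hstack([Q["scenev"][130:360,170:450],Q["sidev"][110:340,155:435]]);v=cv2.resize(v,(720,296))
cv2.imwrite("pics/chk.png",np.vstack([out,v]))
E
```

```text
scene [[186.5, 170.4], [285.4, 160.0], [436.1, 305.1], [287.6, 352.2]]
side [[432.5, 273.4], [311.8, 334.8], [164.6, 159.1], [260.6, 129.9]]
[[ 0.6629 -0.2762  0.081 ]
 [ 0.4538 -0.2678  0.0752]
 [ 0.4635  0.2235  0.0764]
 [ 0.6738  0.219   0.0765]]
scene [[0.6634, -0.2928, 0.076], [0.4541, -0.2656, 0.076], [0.4623, 0.2233, 0.076], [0.6723, 0.2193, 0.076]]
side [[0.6635, -0.2729, 0.076], [0.4538, -0.2685, 0.076], [0.464, 0.2236, 0.076], [0.6751, 0.2192, 0.076]]
sides [np.float64(0.4953), np.float64(0.2093), np.float64(0.4914), np.float64(0.2103)]
```

View pics/chk.png

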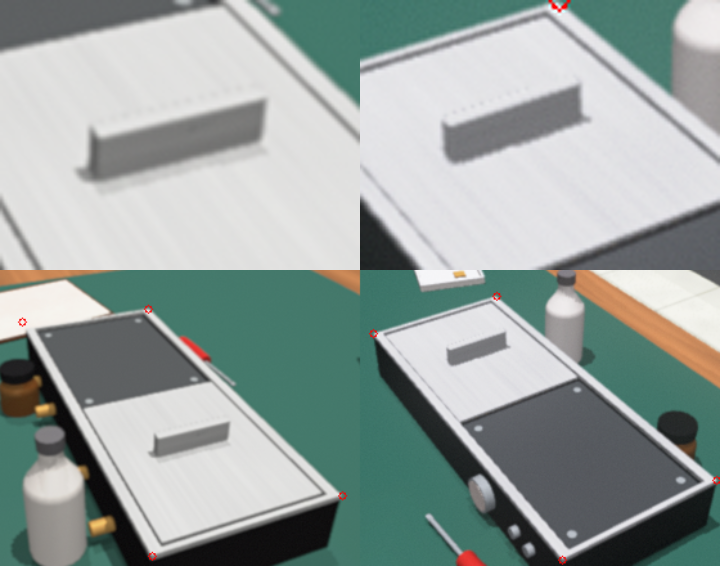

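The marked corners sit on the rim in both views except the jar-side corner in the scene view, where the fit caught the clipboard. I'll use the side quad, which has the right side lengths and a rim at about 76 mm. The bar's top front edge runs (291,260.7) to (348.3,247.7) in the scene view and (223.3,171.7) to (268.7,158) in the side view. Next I turn the tool in place and compute where the bar is.

```bash
cat >> h.py <<'E'
YAW=np.radians(-1.2);BC=np.array([.564,-.0246]);RB=np.array([[np.cos(YAW),-np.sin(YAW)],[np.sin(YAW),np.cos(YAW)]])
def tobox(p):return RB.T@(np.array(p)[:2]-BC)
def toworld(b):return BC+RB@np.array(b)
def rows(b,z):
    "remaining shift to box xy b, height z, in tool axes and normalised units"
    from scipy.spatial.transform import Rotation as R
    s=get_state();w=np.r_[toworld(b),z]-s["tcp_pos"]
    T=R.from_euler("xyz",s["eef_rot"],degrees=True).as_matrix()
    print("to",b,z,"norm",(T.T@w/.15).round(3),"yaw err",round(s["eef_rot"][2]-(-91.2),2))
def st():
    s=get_state();print(s["time_s"],"box",tobox(s["tcp_pos"]).round(4),"z",s["tcp_pos"][2].round(4),s["eef_rot"].round(2),"F",s["contact_force"].round(1),"w",s["gripper_width"].round(4))
E
python3 -m inch '0 0 0 0.0225 0;0 0 0 0.0225 0;0 0 0 0.0225 0;0 0 0 0.0225 0;0 0 0 0.0225 0;0 0 0 0.0225 0;0 0 0 0.0225 0;0 0 0 0.0225 0'
python3 - <<'E'
from h import *
a=capture("scene");b=capture("side")
# left in scene = +x end ; left in side = -x end
for p,q in(((291,260.7),(268.7,158)),((348.3,247.7),(223.3,171.7)),((319.5,254),(246,165))):
    X=tri(a,p,b,q);print(X.round(4),tobox(X).round(4),"planes",tobox(plane(a,p,.103)).round(4),tobox(plane(b,q,.103)).round(4))
for n,p,z in((a,(213,345),.0),(a,(209,258),.15),(a,(184,210),.07)):print(tobox(plane(n,p,z)).round(3))
st();rows((0,.15),.22);rows((0,.15),.1)
E
```

```text
time_s: 1.2
tcp_pos: [0.3019, 0.6035, 0.2263]
eef_rot: [180.0, -0.0, -91.6]
contact_force: [0.6, -0.5, 0.4]
gripper_width: 0.0131
gripper_force: 0.0
[0.6113 0.0895 0.098 ] [0.0449 0.1151] planes [0.0452 0.1228] [0.0428 0.1074]
[0.5211 0.0946 0.0984] [-0.0454  0.1183] planes [-0.0438  0.1244] [-0.0471  0.1111]
[0.566  0.0917 0.0979] [-0.0004  0.1163] planes [0.0017 0.1231] [-0.0032  0.1088]
[0.164 0.135]
[0.161 0.139]
[ 0.142 -0.121]Traceback (most recent call last):
  File "<stdin>", line 7, in <module>
  File "h.py", line 21, in st
    s=get_state();print(s["time_s"],"box",tobox(s["tcp_pos"]).round(4),"z",s["tcp_pos"][2].round(4),s["eef_rot"].round(2),"F",s["contact_force"].round(1),"w",s["gripper_width"].round(4))
                                                                                                                                                              ^^^^^^^^^^^^^^^^^^^^^^^^
AttributeError: 'float' object has no attribute 'round'
```

Averaging the two bar edges puts the bar at box (0, 0.116) with its top near 0.10 m. The bottle is at (0.162, 0.137) and the jar at about (0.142, -0.121), both clear. I move to behind the bar.

```bash
sed -i 's/s\["gripper_width"\].round(4)/round(float(s["gripper_width"]),4)/' h.py
python3 -m inch '0.28 -0.17 0 -0.001 0;0.28 -0.17 0 0 0;0.28 -0.17 0 0 0;0.28 -0.17 0 0 0;0.28 -0.17 0 0 0;0.28 -0.17 0 0 0;0.28 -0.17 0 0 0;0.28 -0.17 0 0 0'
python3 -m inch '0.215 -0.124 0 0 0;0.215 -0.124 0 0 0;0.215 -0.124 0 0 0;0.215 -0.124 0 0 0;0 0 0.2 0 0;0 0 0.2 0 0;0 0 0.2 0 0;0 0 0.2 0 0'
python3 - <<'E'
from h import *
st();rows((0,.155),.088)
cv2.imwrite("pics/s1.png",capture("side")["color"][100:350,120:440])
E
```

```text
time_s: 2.3
tcp_pos: [0.5003, 0.2625, 0.2267]
eef_rot: [-180.0, 0.0, -90.8]
contact_force: [0.5, -0.2, 0.3]
gripper_width: 0.0005
gripper_force: 0.0
time_s: 3.3
tcp_pos: [0.5718, 0.1336, 0.1057]
eef_rot: [-180.0, 0.0, -90.8]
contact_force: [0.4, 0.3, 0.0]
gripper_width: 0.0002
gripper_force: 0.0
3.3 box [0.0045 0.1583] z 0.1057 [-1.7999e+02  1.0000e-02 -9.0800e+01] F [0.4 0.3 0. ] w 0.0002
to (0, 0.155) 0.088 norm [0.022 0.03  0.118] yaw err 0.4
```

View pics/s1.png

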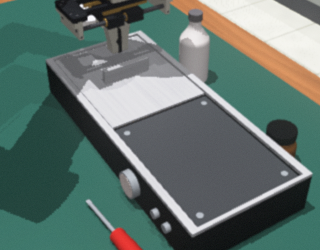

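The fingers stand just behind the bar (+y side) and the bottle is well clear. I lower and push.

```bash
python3 -m inch '0 0.015 0.06 0.001 0;0 0.015 0.06 0 0;0.05 0 0 0 0;0.1 0 0 0 0;0.1 0 0 0 0;0.1 0 0 0 0;0.1 0 0 0 0;0.1 0 0 0 0'
python3 - <<'E'
from h import *
st();rows((0,-.09),.088)
E
```

```text
time_s: 4.35
tcp_pos: [0.5662, 0.0507, 0.0893]
eef_rot: [-179.9, 0.1, -91.4]
contact_force: [0.8, 5.5, 4.1]
gripper_width: 0.0004
gripper_force: 2.8
4.35 box [0.0006 0.0753] z 0.0893 [-1.7989e+02  6.0000e-02 -9.1370e+01] F [0.8 5.5 4.1] w 0.0004
to (0, -0.09) 0.088 norm [1.102e+00 1.000e-03 8.000e-03] yaw err -0.17
```

```bash
python3 -m inch '0.13 0 0 0 0;0.13 0 0 0 0;0.13 0 0 0 0;0.13 0 0 0 0;0.13 0 0 0 0;0.13 0 0 0 0;0.13 0 0 0 0;0.13 0 0 0 0'
python3 -m inch '0.02 0 0 0 0;0.02 0 0 0 0;0.02 0 0 0 0;0.02 0 0 0 0;0.01 0 0 0 0;0 0 0 0 0;0 0 0 0 0;0 0 0 0 0'
python3 - <<'E'
from h import *
st()
E
```

```text
time_s: 5.35
tcp_pos: [0.562, -0.1055, 0.0893]
eef_rot: [-179.9, 0.0, -91.4]
contact_force: [1.5, 6.3, 4.9]
gripper_width: 0.0002
gripper_force: 3.2
time_s: 6.35
tcp_pos: [0.5614, -0.118, 0.0887]
eef_rot: [-180.0, 0.0, -91.4]
contact_force: [-0.5, 4.7, 4.5]
gripper_width: 0.0005
gripper_force: 2.7
6.35 box [-0.0007 -0.0934] z 0.0887 [-1.7999e+02  1.0000e-02 -9.1360e+01] F [-0.5  4.7  4.5] w 0.0005
```

```bash
python3 -m inch '0.015 0 0 0 0;0.015 0 0 0 0;0.015 0 0 0 0;0.01 0 0 0 0;0.01 0 0 0 0;0 0 0 0 0;0 0 0 0 0;0 0 0 0 0'
python3 - <<'E'
from h import *
st()
E
```

```text
time_s: 7.35
tcp_pos: [0.5612, -0.1278, 0.0887]
eef_rot: [-180.0, 0.0, -91.4]
contact_force: [0.6, 4.2, 5.1]
gripper_width: 0.0005
gripper_force: 2.6
7.35 box [-0.0006 -0.1032] z 0.0887 [-179.98    0.    -91.36] F [0.6 4.2 5.1] w 0.0005
```

```bash
python3 -m inch '0.01 0 0 0 0;0.01 0 0 0 0;0.01 0 0 0 0;0 0 0 0 0;0 0 0 0 0;0 0 0 0 0;0 0 0 0 0;0 0 0 0 0'
python3 - <<'E'
from h import *
st()
E
```

```text
time_s: 8.35
tcp_pos: [0.5609, -0.1301, 0.0887]
eef_rot: [-180.0, 0.2, -91.4]
contact_force: [-3.0, 18.3, 9.0]
gripper_width: 0.0003
gripper_force: 9.2
8.35 box [-0.0009 -0.1055] z 0.0887 [-1.7998e+02  1.6000e-01 -9.1360e+01] F [-3.  18.3  9. ] w 0.0003
```

The force rose to 18 N, so the cover is at its stop. I back off, lift and look.

```bash
python3 -m inch '-0.03 0 0 0 0;-0.1 0 0 0 0;-0.1 0 -0.1 0 0;0 0 -0.3 0 0;0 0 -0.3 0 0;0 0 -0.3 0 0;0 0 -0.2 0 0;0 0 0 0 0'
python3 - <<'E'
from h import *
st()
w=capture("wrist");cv2.imwrite("pics/w.png",w["color"]);a=capture("scene")["color"];b=capture("side")["color"]
cv2.imwrite("pics/ab.png",np.hstack([cv2.resize(a[140:360,180:450],None,fx=1.45,fy=1.45,interpolation=2),cv2.resize(b[110:330,150:420],None,fx=1.45,fy=1.45,interpolation=2)]))
print(w["mtx"].tolist(),w["R"].tolist(),w["t"].tolist())
E
```

```text
time_s: 9.35
tcp_pos: [0.5629, -0.0975, 0.2725]
eef_rot: [-179.7, 0.0, -91.3]
contact_force: [-0.1, -0.1, -0.9]
gripper_width: 0.0004
gripper_force: 0.0
9.35 box [ 0.0005 -0.0729] z 0.2725 [-1.7966e+02  1.0000e-02 -9.1340e+01] F [-0.1 -0.1 -0.9] w 0.0004
[[325.19226210127806, 0.0, 272.17992986893626], [0.0, 325.19226210127806, 212.34157839244466], [0.0, 0.0, 1.0]] [[-0.9997159739644997, 0.02317597495513535, -0.005553880183311049], [0.020422687951985506, 0.9532214976279574, 0.3015819793633714], [0.012283534386627633, 0.3013828970674881, -0.9534240736095244]] [0.5670775726089886, 0.029006810765974448, 0.45786138978947416]
```

View pics/w.png

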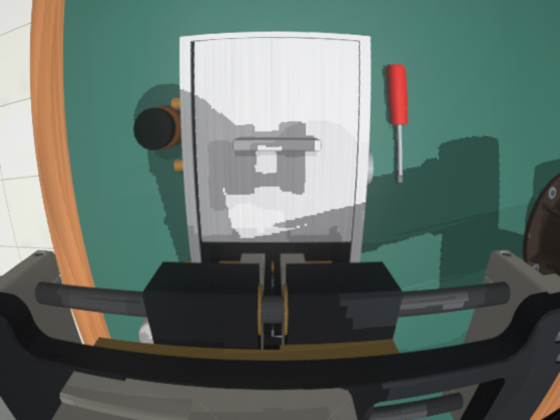

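View pics/ab.png

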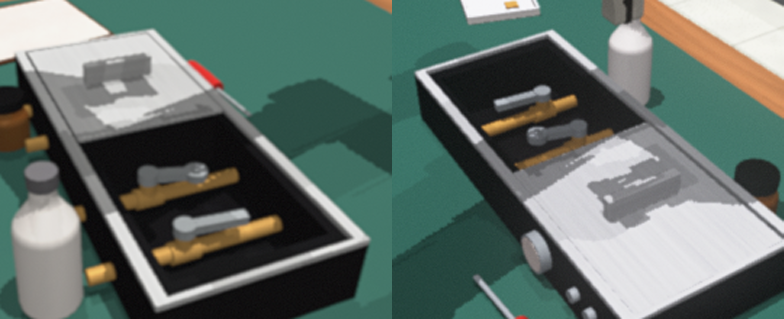

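The cover is over the deck against the stop. The disc lever is the valve nearer the deck: disc at about (316,258) and spindle at (282,260) in the scene view, disc at (251,202) in the side view. The plain lever is at y≈145. Next: exact positions.

```bash
python3 - <<'E'
from h import *
a=capture("scene");b=capture("side")
for n,p,q in(("disc",(315.9,257.9),(250.7,202.4)),("pivot",(282,260),(278.3,198.3))):
    X=tri(a,p,b,q);print(n,X.round(4),tobox(X).round(4),"planes",tobox(plane(a,p,.055)).round(4),tobox(plane(b,q,.055)).round(4))
for p in((306.9,297.2),(350.3,287.6)):print(tobox(plane(a,p,.055)).round(4))
st();rows((-.022,.024),.1)
E
```

```text
disc [0.5449 0.0443 0.0526] [-0.0205  0.0684] planes [-0.0213  0.0725] [-0.0204  0.0647]
pivot [0.5942 0.0283 0.0515] [0.029  0.0535] planes [0.0302 0.0583] [0.0272 0.0493]
[0.0313 0.1495]
[-0.0353  0.1539]
9.6 box [-0.0013 -0.0732] z 0.2677 [ 1.799e+02 -1.000e-02 -9.137e+01] F [ 0.5 -0.1 -1.1] w 0.0005
to (-0.022, 0.024) 0.1 norm [-0.648  0.138  1.118] yaw err -0.17
```

Spindle at (30, 55) mm and disc at about (-20, 69) mm in box axes, so the lever is at about 0.28 rad. I enter the well on its -y side.

```bash
python3 -m inch '-0.23 0.042 0 -0.0005 0;-0.23 0.042 0 0 0;-0.23 0.042 0 0 0;0 0 0.25 0 0;0 0 0.25 0 0;0 0 0.25 0 0;0 0 0.2 0 0;0 0 0 0 0'
python3 - <<'E'
from h import *
st();rows((-.02,.030),.042)
E
```

```text
time_s: 10.6
tcp_pos: [0.5431, 0.0053, 0.1234]
eef_rot: [179.7, -0.1, -91.2]
contact_force: [0.2, 0.2, 1.2]
gripper_width: 0.0001
gripper_force: 0.0
10.6 box [-0.0215  0.0295] z 0.1234 [ 1.7966e+02 -1.2000e-01 -9.1210e+01] F [0.2 0.2 1.2] w 0.0001
to (-0.02, 0.03) 0.042 norm [-0.005 -0.014  0.542] yaw err -0.01
```

```bash
python3 -m inch '0 0 0.1 0 0;0 0 0.1 0 0;0 0 0.1 0 0;0 0 0.1 0 0;0 0 0.1 0 0;0 0 0.04 0 0;0 0 0 0 0;0 0 0 0 0'
python3 - <<'E'
from h import *
st()
cs=[capture(n)["color"] for n in("scene","side")]
cv2.imwrite("pics/in.png",np.hstack([cv2.resize(cs[0][180:340,240:430],None,fx=2,fy=2,interpolation=2),cv2.resize(cs[1][120:280,180:370],None,fx=2,fy=2,interpolation=2)]))
E
```

```text
time_s: 11.6
tcp_pos: [0.5455, 0.0061, 0.0455]
eef_rot: [-180.0, 0.0, -91.2]
contact_force: [-0.2, -0.3, -0.2]
gripper_width: 0.0001
gripper_force: 0.0
11.6 box [-0.0191  0.0303] z 0.0455 [-1.7996e+02  1.0000e-02 -9.1190e+01] F [-0.2 -0.3 -0.2] w 0.0001
```

View pics/in.png

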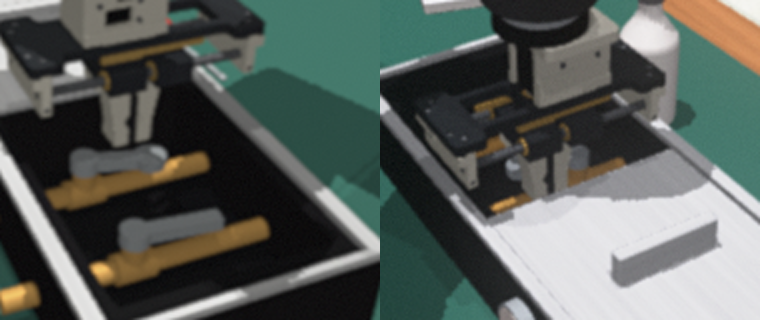

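The fingers are in the well on the deck side of the disc lever, and the plain lever is well clear. I push toward +y.

```bash
python3 -m inch '0 0 0.025 0 0;-0.05 0 0 0 0;-0.05 -0.005 0 0 0;-0.05 -0.01 0 0 0;-0.05 -0.01 0 0 0;-0.05 -0.01 0 0 0;-0.05 -0.01 0 0 0;0 0 0 0 0'
python3 - <<'E'
from h import *
st();rows((-.004,.092),.042)
E
```

```text
time_s: 12.7
tcp_pos: [0.5533, 0.0516, 0.0413]
eef_rot: [-180.0, 0.0, -91.2]
contact_force: [1.0, -0.7, 0.5]
gripper_width: 0.0007
gripper_force: 0.2
12.7 box [-0.0123  0.0759] z 0.0413 [-1.7997e+02  2.0000e-02 -9.1160e+01] F [ 1.  -0.7  0.5] w 0.0007
to (-0.004, 0.092) 0.042 norm [-0.107 -0.055 -0.005] yaw err 0.04
```

```bash
python3 -m inch '-0.03 -0.01 0 0 0;-0.03 -0.01 0 0 0;-0.025 -0.01 0 0 0;-0.02 -0.02 0 0 0;0 -0.02 0 0 0;0 -0.02 0 0 0;0 0 0 0 0;0 0 0 0 0'
python3 - <<'E'
from h import *
st()
E
```

```text
time_s: 13.7
tcp_pos: [0.5665, 0.0664, 0.0412]
eef_rot: [180.0, 0.0, -91.2]
contact_force: [-3.1, 1.4, 0.0]
gripper_width: 0.0005
gripper_force: 1.2
13.7 box [0.0006 0.0911] z 0.0412 [ 1.7999e+02  1.0000e-02 -9.1180e+01] F [-3.1  1.4  0. ] w 0.0005
```

```bash
python3 -m inch '0 -0.01 0 0 0;0 -0.01 0 0 0;0 -0.01 0 0 0;0 -0.01 0 0 0;0 0 0 0 0;0 0 0 0 0;0 0 0 0 0;0 0 0 0 0'
python3 - <<'E'
from h import *
st()
cs=[capture(n)["color"] for n in("scene","side")]
cv2.imwrite("pics/p2.png",np.hstack([cv2.resize(cs[0][180:340,240:430],None,fx=2,fy=2,interpolation=2),cv2.resize(cs[1][120:280,180:370],None,fx=2,fy=2,interpolation=2)]))
E
```

```text
time_s: 14.7
tcp_pos: [0.5683, 0.0647, 0.0401]
eef_rot: [179.6, -0.1, -91.3]
contact_force: [-13.8, -0.5, 4.6]
gripper_width: 0.0007
gripper_force: 5.8
14.7 box [0.0024 0.0894] z 0.0401 [ 1.7956e+02 -1.4000e-01 -9.1260e+01] F [-13.8  -0.5   4.6] w 0.0007
```

View pics/p2.png

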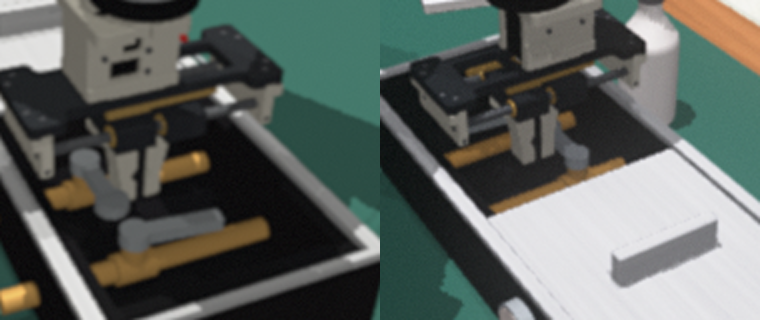

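The lever points along +y, with the finger along its -x side and the force up to 14 N, so it's at the stop. I retreat and check.

```bash
python3 -m inch '0 0.05 0 0 0;0 0.08 0 0 0;0 0 -0.1 0 0;0 0 -0.2 0 0;0 0 -0.3 0 0;0 0 -0.3 0 0;0 0 -0.3 0 0;0 0 -0.2 0 0'
python3 -m inch '0 0 -0.2 0 0;0 0.25 0 0 0;0 0.25 0 0 0;0 0.1 0 0 0;0 0 0 0 0;0 0 0 0 0;0 0 0 0 0;0 0 0 0 0'
python3 - <<'E'
from h import *
st()
cs=[capture(n)["color"] for n in("scene","side")]
cv2.imwrite("pics/e.png",np.hstack([cv2.resize(cs[0][150:340,220:410],None,fx=2,fy=2,interpolation=2),cv2.resize(cs[1][120:310,180:370],None,fx=2,fy=2,interpolation=2)]))
E
```

```text
time_s: 15.8
tcp_pos: [0.5542, 0.0667, 0.2556]
eef_rot: [-179.7, 0.1, -91.2]
contact_force: [0.5, -0.2, -0.2]
gripper_width: 0.0003
gripper_force: 0.0
time_s: 16.8
tcp_pos: [0.4636, 0.0684, 0.2809]
eef_rot: [180.0, -0.0, -91.2]
contact_force: [0.2, -0.7, -0.5]
gripper_width: 0.0003
gripper_force: 0.0
16.8 box [-0.1023  0.0909] z 0.2809 [ 1.7996e+02 -3.0000e-02 -9.1220e+01] F [ 0.2 -0.7 -0.5] w 0.0003
```

View pics/e.png

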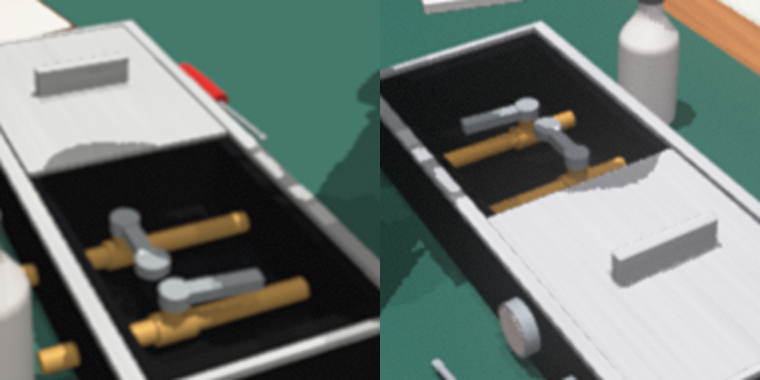

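```bash
python3 - <<'E'
from h import *
a=capture("scene");b=capture("side")
for p,q in(((296.5,281),(263.5,183.5)),((282,258.5),(278.5,197.5))):
    X=tri(a,p,b,q);print(X.round(4),tobox(X).round(4))
E
```

```text
[0.5959 0.0825 0.0514] [0.0297 0.1078]
[0.594  0.0275 0.0539] [0.0289 0.0527]
```

The disc is at (30, 108) mm, directly +y of its spindle, so the lever is fully shut. I hand in.

```bash
python3 -c "
from plant import *
print(close_job())"
```

```text
the job is handed in; nothing more can be done
None
```

I slid the cover to its end stop over the deck, pushed the disc-ended lever fully shut and handed the job in at about 17 s; the plain lever, bottle, jar and screwdriver were not touched, and no verdict was returned.

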